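# Pack the sample caddy and leave the look-alikes

## Robot

A 7-joint arm with a two-finger parallel gripper is mounted at the origin on a cart in front of the work surface, level with it; the furniture and walls round the work are solid. World frame = base frame: x ahead of the robot, y to its left, z up, the work surface at z = 0. Lengths are in mm, angles in degrees, forces in N, time in s.
With the tool pointing down it reaches from about 400 to 850 mm from the base axis. Payload 4.5 kg.
Tool frame: the origin (TCP) lies between the finger pads; the fingertips stand 8 mm ahead of it and the grasp point (between the pads) lies 11 mm behind it (bot.tip_reach is the distance from the TCP to the fingertips, in mm); z points along the fingers, y is the line along which they close (so a half turn about z gives the same grasp; the last joint's range is limited). The gripper opens to 88 mm and grips with 3 to 60 N. Pads are 18 mm wide; open, the fingers measure 123 mm over their backs; the gripper's body (75 mm by 187 mm) begins 45 mm behind the grasp point.
Start: joints at [-71.688, 39.483, -11.15, 89.685, 9.013, 51.709, -12.324], TCP at [176.183, 599.677, 246.743] pointing down, gripper open.
Joint ranges: [-172.22, 172.22], [-26.19, 119.32], [-84.43, 86.54], [7.71, 146.69], [-57.33, 237.33], [2.42, 119.75], [-152.13, 152.13]. Speed limits (degrees/s): [147.25, 147.25, 180, 180, 180, 180, 180].

## Interface

Orientations are given as [roll, pitch, yaw] about the fixed x, y, z axes, in that order (R = Rz(yaw) Ry(pitch) Rx(roll)).
In Python, from bench import bot gives the robot as it stands.
- The arm moves only by the shell command python3 -m handwheel 'ROWS' [FORCE]. ROWS is JSON, a list of rows, each an object with "claw": the opening in per cent of the stroke, from 0 (shut) to 100 (fully open); "dp": the shift along the tool's x, y, z in m, a list of three; "roll": the turn about the tool's z in degrees. In form: [{"claw": claw, "dp": [dx, dy, dz], "roll": roll}, ...]. A call has 1 to 8 rows; each row shifts and turns the commanded pose from where the row before left it, along the tool's axes as they then stand; what a row does not reach is not made up. A row lasts 1/12 s, in which the tool goes at most 41.7 mm and 7.16 degrees, less where a joint would pass 70% of its speed; a pose out of reach is approached as far as the arm can. A call with a gripper value outside its range is refused whole. The fingers move at their own pace and stop on an object; FORCE is the grip in N (left out, the last holds). Time passes only in rows, so rows that do not move let the fingers close. It gives the time, the measured TCP pose, the force and the opening at its end, in the units of the state.
- bot.get_state(): the state, without advancing time (a new reading comes with each control period).
- bot.read_camera(name): name is "scene" or "top" or "wrist"; returns a dict with "img" (400x640x3 uint8, red, green, blue), "fx", "fy", "cx", "cy" (pixels), "pose" (4x4, takes a point from camera to world coordinates); the wrist camera has in their place "T_tool_cam" (4x4, takes a point from camera to tool coordinates, whose origin is the TCP and whose axes are the flange's). Camera axes: x right, y up, looking along -z (the intrinsics and any distortion apply to the point x, -y, -z); pixel columns grow to the right and rows downward; lengths in mm; the calibration is good to about 2 mm. A picture is of the moment at which its call begins: read the wrist's pose just before it. There is no depth.
- bot.job_done(): hands the job in, once; it reports no verdict.
Trained networks look in a picture, given as the dict that the camera call returned (one of the last four; its "shot" number tells which), for a name from the list of things; names that differ only in an ending like _2 or _b are one class to them, and where a whole thing is asked for, a point or a joint stands for the part that bears it (a point fixed in the world has none). Each returns a list of dicts, best first, with "p" (0 to 1); they miss things now and then, are a little off and sometimes report something else, mostly with a low value. They report only what shows in the picture. A call takes as long as a camera call. They do not tell look-alikes from the thing itself.
- bot.cut_out(target, picture): "pixels" (400x640 bool, what is visible of it).
- bot.place_of(target, picture): "xyz" ([x, y, z] in mm, in world coordinates, good to about 4 mm: a listed point, or the origin of a listed thing).
The state is a dict: "time_s": time; "q": joint angles; "qd": joint speeds; "joint_torque": joint torques, N m; "tool_pos": TCP position; "tcp_rot": TCP orientation; "force": force on the tool from outside, world axes, zero at the start; "moment": the same for the moment, N m; "width": finger opening in mm.
Only numpy, scipy, OpenCV 4.12 (cv2) and the standard library are available. Lean on these libraries where they do the work, as an engineer would, in place of code of your own. Each camera call takes 0.05 s, during which the arm holds its last target. There are 200 camera calls.

## Task

Pack the grey caddy for the next measurement: stand the blue-lidded pot on the blue pad, the clear vial with the white cap on the white pad, the brown glass vial on the orange pad and the small black case (label up) on the black pad, each upright and centred on its pad. The white-lidded pot and the clear vial with the black cap belong to another job: leave them standing where they are, and never tip over any of the containers.

Things in the scene. Friction and masses are not known exactly. Their poses are not given: they have to be found in the camera images.
- blue_pot_mid (a point): Sample pot with clear body (46 mm across at the top, 40 mm at the foot) and a blue screw lid 51 mm across; 59 mm tall, the lid is the top 14 mm. Lid fixed; grasp round the lid. Stands at the start on a green bench board 8 mm thick. This point is its centre, half-way up; z is its upright axis
- white_cap_vial_mid (a point): Small clear glass vial with a white cap, 50 mm tall, 22 mm across, its cap (the top 10 mm) 20 mm across. Cap fixed; grasp round the body or cap. Stands at the start on a green bench board 8 mm thick. This point is its centre, half-way up; z is its upright axis
- brown_vial_mid (a point): Small vial of dark brown glass with a black cap, 50 mm tall, 22 mm across, its cap (the top 10 mm) 20 mm across. Cap fixed; grasp round the body or cap. Stands at the start on a green bench board 8 mm thick. This point is its centre, half-way up; z is its upright axis
- black_case_mid (a point): Small black closed case of an optical cell with a pale label over most of its top, 46 mm along its x, 58 mm along its y, 28 mm tall; grasp across its 46 mm (x). Stands at the start on a green bench board 8 mm thick. This point is its centre, half-way up; z is its upright axis
- white_pot_mid (a point): Look-alike, to be left: sample pot with clear body (46 mm across at the top, 40 mm at the foot) and a white screw lid 51 mm across; 59 mm tall, the lid is the top 14 mm. Lid fixed; grasp round the lid. Stands at the start on a green bench board 8 mm thick. This point is its centre, half-way up; z is its upright axis
- black_cap_vial_mid (a point): Look-alike, to be left: small clear glass vial with a black cap, 50 mm tall, 22 mm across, its cap (the top 10 mm) 20 mm across. Cap fixed; grasp round the body or cap. Stands at the start on a green bench board 8 mm thick. This point is its centre, half-way up; z is its upright axis
- pad_blue_top (a point): Centre of the top face of the round blue pad, 68 mm across and 3 mm thick, fixed on the floor of one of the four bays (which bay changes) of the grey caddy. The top face is 13 mm above the worktop. The pad lies in the middle of its bay, which is 97 mm square inside; the bay walls are 4 to 5 mm thick and rise only 7 mm above the pad's top face. Bays lie two by two, 100 mm between centres. z is up, x and y run along the bay walls. The caddy does not move
- pad_white_top (a point): Centre of the top face of the round white pad, 68 mm across and 3 mm thick, fixed on the floor of one of the four bays (which bay changes) of the grey caddy. The top face is 13 mm above the worktop. The pad lies in the middle of its bay, which is 97 mm square inside; the bay walls are 4 to 5 mm thick and rise only 7 mm above the pad's top face. Bays lie two by two, 100 mm between centres. z is up, x and y run along the bay walls. The caddy does not move
- pad_orange_top (a point): Centre of the top face of the round orange pad, 68 mm across and 3 mm thick, fixed on the floor of one of the four bays (which bay changes) of the grey caddy. The top face is 13 mm above the worktop. The pad lies in the middle of its bay, which is 97 mm square inside; the bay walls are 4 to 5 mm thick and rise only 7 mm above the pad's top face. Bays lie two by two, 100 mm between centres. z is up, x and y run along the bay walls. The caddy does not move
- pad_black_top (a point): Centre of the top face of the round black pad, 68 mm across and 3 mm thick, fixed on the floor of one of the four bays (which bay changes) of the grey caddy. The top face is 13 mm above the worktop. The pad lies in the middle of its bay, which is 97 mm square inside; the bay walls are 4 to 5 mm thick and rise only 7 mm above the pad's top face. Bays lie two by two, 100 mm between centres. z is up, x and y run along the bay walls. The caddy does not move
Not all that is in view belongs to the job. What is meant by the part that bears black_case_mid is not yellow, and is the larger of those in its own colour. There is more than one size of the part that bears white_pot_mid; the job needs the largest.

How it is judged:
By the outcome, as a careful person would: the job done as asked, in the order asked, and still so for the second after the job is handed in, with the robot touching nothing.
It also fails if it takes over 122 s, if anything falls off the work surface, if the arm or the gripper's body presses on something with over 40 N, if the wrist force passes 120 N, or if a joint passes its speed limit or range.

## Working session

There is one attempt and no reset: what is moved stays moved. The work goes in short steps, Python scripts to look and compute and a shell command to move; the robot and the scene stay as the last step left them, time stands still between calls to the robot, and variables do not carry over. Pictures are saved under pics/ and viewed, on a budget of 14 in all, crops included, one or two more only if the job needs it, and the job is handed in when it is done.

```bash
mkdir -p pics; ls; cat > h.py <<'E'
import numpy as np, cv2
from bench import bot
def save(c,n,box=None,s=1):
    im=c["img"]
    if box: im=im[box[1]:box[3],box[0]:box[2]]
    im=cv2.resize(im,None,fx=s,fy=s,interpolation=cv2.INTER_CUBIC)
    cv2.imwrite("pics/"+n,im[:,:,::-1])
def proj(c,p,T=None):
    T=np.array(c["pose"]) if T is None else T
    q=np.linalg.inv(T)@np.r_[p,1]
    return [c["fx"]*q[0]/-q[2]+c["cx"], c["fy"]*-q[1]/-q[2]+c["cy"]]
def ray(c,u,v,z,T=None):
    T=np.array(c["pose"]) if T is None else T
    d=T[:3,:3]@np.array([(u-c["cx"])/c["fx"],-(v-c["cy"])/c["fy"],-1])
    o=T[:3,3]; return o+d*(z-o[2])/d[2]
E
python3 - <<'E'
from h import *
s=bot.get_state();print(s["time_s"],s["tool_pos"],s["tcp_rot"],s["width"],s["q"])
names="blue_pot_mid white_cap_vial_mid brown_vial_mid black_case_mid white_pot_mid black_cap_vial_mid pad_blue_top pad_white_top pad_orange_top pad_black_top".split()
for cam in("top","scene"):
    c=bot.read_camera(cam);save(c,cam+"0.png",s=1.25)
    print(cam,{k:(v if k!="pose" else np.round(v,2).tolist()) for k,v in c.items() if k!="img"})
    for n in names:
        print(n,[(np.round(d["xyz"]).tolist(),round(d["p"],2),np.round(proj(c,d["xyz"])).tolist()) for d in bot.place_of(n,c)])
E
```

```text
pics
0.0 [176.056519   599.03212783 245.87549451] [-1.79891244e+02  7.17587488e-03  1.63632022e+02] 87.93482632032446 [-71.68921579  39.53599715 -11.14537786  89.74575819   9.01249099
  51.70916036 -12.32340035]
top {'fx': 425.7391412138143, 'fy': 425.7391412138143, 'cx': 317.95607519409947, 'cy': 207.0865006333538, 'pose': [[0.01, 1.0, -0.07, 470.12], [-1.0, 0.01, -0.0, -29.77], [-0.0, 0.07, 1.0, 1186.2], [0.0, 0.0, 0.0, 1.0]], 'shot': 1}
blue_pot_mid [([592.0, -175.0, 36.0], 0.81, [374.0, 191.0])]
white_cap_vial_mid [([591.0, -82.0, 33.0], 0.5, [339.0, 191.0])]
brown_vial_mid [([582.0, -341.0, 33.0], 0.59, [435.0, 195.0]), ([481.0, 220.0, 11.0], 0.39, [229.0, 230.0])]
black_case_mid [([765.0, -286.0, 12.0], 0.97, [413.0, 130.0]), ([468.0, -307.0, 25.0], 0.87, [422.0, 237.0]), ([320.0, -315.0, 13.0], 0.81, [424.0, 292.0])]
white_pot_mid [([447.0, -48.0, 38.0], 0.83, [326.0, 244.0]), ([350.0, 28.0, 24.0], 0.62, [298.0, 279.0]), ([335.0, -65.0, 20.0], 0.54, [332.0, 285.0])]
black_cap_vial_mid [([473.0, -219.0, 35.0], 0.52, [390.0, 235.0])]
pad_blue_top [([471.0, 116.0, 13.0], 0.6, [26
[... 730 characters left out ...]
id [([465.0, -310.0, 22.0], 0.88, [369.0, 273.0]), ([767.0, -284.0, 16.0], 0.67, [457.0, 224.0]), ([327.0, -314.0, 12.0], 0.64, [316.0, 304.0]), ([481.0, 221.0, 17.0], 0.21, [252.0, 179.0])]
white_pot_mid [([450.0, -49.0, 37.0], 0.86, [294.0, 215.0]), ([338.0, -63.0, 18.0], 0.71, [256.0, 240.0]), ([353.0, 27.0, 21.0], 0.5, [244.0, 220.0]), ([480.0, 224.0, 14.0], 0.22, [251.0, 179.0])]
black_cap_vial_mid [([472.0, -210.0, 32.0], 0.66, [342.0, 245.0])]
pad_blue_top [([472.0, 118.0, 14.0], 0.73, [267.0, 194.0])]
pad_white_top [([480.0, 222.0, 15.0], 0.76, [252.0, 179.0]), ([471.0, 120.0, 13.0], 0.32, [267.0, 194.0])]
pad_orange_top []
pad_black_top [([571.0, 109.0, 12.0], 0.78, [300.0, 186.0])]
```

View pics/top0.png

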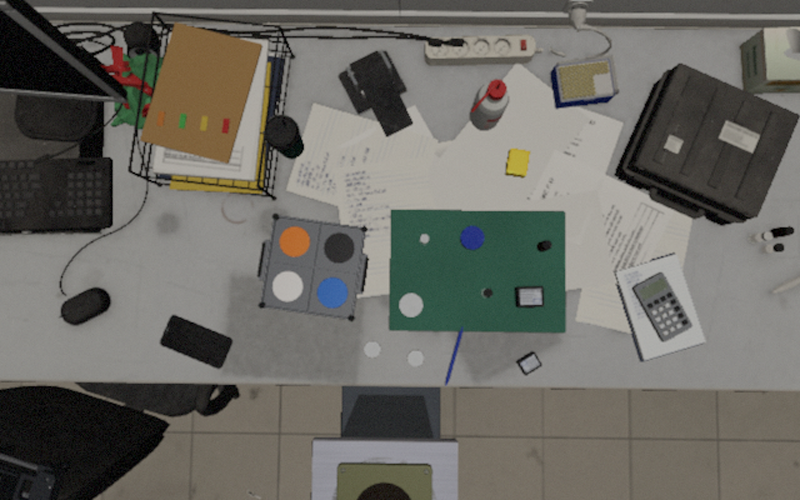

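View pics/scene0.png

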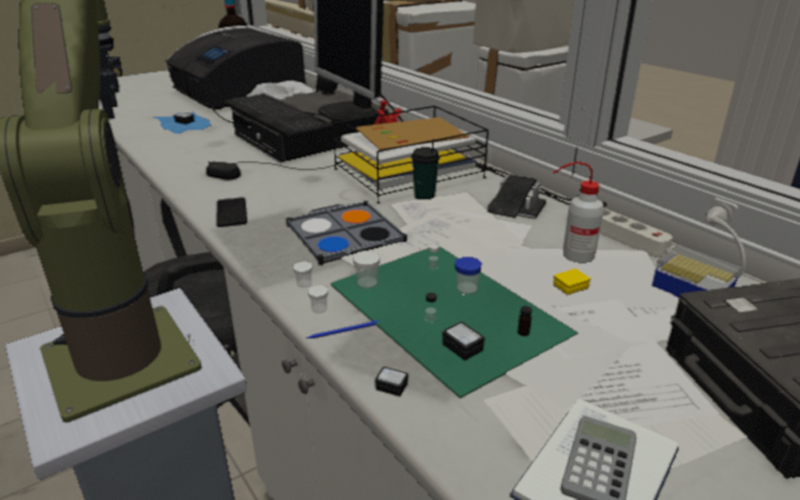

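Top picture (800-px scale): board in the middle, with the case candidates at (529,296) black on the board, (529,363) smaller black off it, and (517,162) yellow. The black one on the board fits. The white pot meant is the large one at (411,305), with two small ones at (372,349) and (416,357). The caddy is at (313,267). I'll move over the board for wrist views.

```bash
python3 -m handwheel '[{"claw":100,"dp":[0,0,-0.018],"roll":-5.5},{"claw":100,"dp":[0,0,-0.018],"roll":-5.5},{"claw":100,"dp":[0,0,-0.018],"roll":-5.3}]'
python3 -m handwheel '[{"claw":100,"dp":[-0.015,-0.033,0],"roll":0},{"claw":100,"dp":[-0.015,-0.033,0],"roll":0},{"claw":100,"dp":[-0.015,-0.033,0],"roll":0},{"claw":100,"dp":[-0.015,-0.033,0],"roll":0},{"claw":100,"dp":[-0.015,-0.033,0],"roll":0},{"claw":100,"dp":[-0.015,-0.033,0],"roll":0},{"claw":100,"dp":[-0.015,-0.033,0],"roll":0},{"claw":100,"dp":[-0.015,-0.033,0],"roll":0}]'
python3 -m handwheel '[{"claw":100,"dp":[-0.015,-0.033,0],"roll":0},{"claw":100,"dp":[-0.015,-0.033,0],"roll":0},{"claw":100,"dp":[-0.015,-0.033,0],"roll":0},{"claw":100,"dp":[-0.015,-0.033,0],"roll":0},{"claw":100,"dp":[-0.015,-0.033,0],"roll":0},{"claw":100,"dp":[-0.015,-0.033,0],"roll":0},{"claw":100,"dp":[-0.015,-0.033,0],"roll":0},{"claw":100,"dp":[-0.015,-0.033,0],"roll":0}]'
python3 - <<'E'
from h import *
s=bot.get_state();print(s["time_s"],s["tool_pos"],s["tcp_rot"],s["q"])
c=bot.read_camera("wrist");save(c,"w0.png",s=1.25);print(np.round(c["T_tool_cam"],3).tolist(),c["fx"],c["cx"],c["cy"])
c=bot.read_camera("scene");save(c,"cand.png",(220,150,500,330),2.8)
E
```

```text
time_s: 1.35
tool_pos: [176.1, 599.4, 301.2]
tcp_rot: [-180.0, 0.0, -179.8]
force: [-0.3, -0.7, 0.8]
width: 88.1
time_s: 2.02
tool_pos: [296.3, 333.9, 300.9]
tcp_rot: [180.0, 0.0, 179.9]
force: [1.2, 0.1, 0.5]
width: 88.6
time_s: 2.68
tool_pos: [416.1, 69.6, 301.0]
tcp_rot: [180.0, 0.0, 179.9]
force: [1.2, 0.2, 0.4]
width: 88.5
2.6833 [416.06688479  69.62869496 301.01320416] [1.79987758e+02 4.79653013e-02 1.79926732e+02] [ -3.94972036  20.26821995 -16.37424164 118.16895845   8.30629085
  42.57298852  64.43530292]
[[-0.001, 0.954, 0.298, 76.166], [1.0, 0.001, 0.001, -0.671], [0.001, 0.298, -0.954, -137.573], [0.0, 0.0, 0.0, 1.0]] 296.80472294587213 320.5473857600122 199.65372157186565
```

View pics/w0.png

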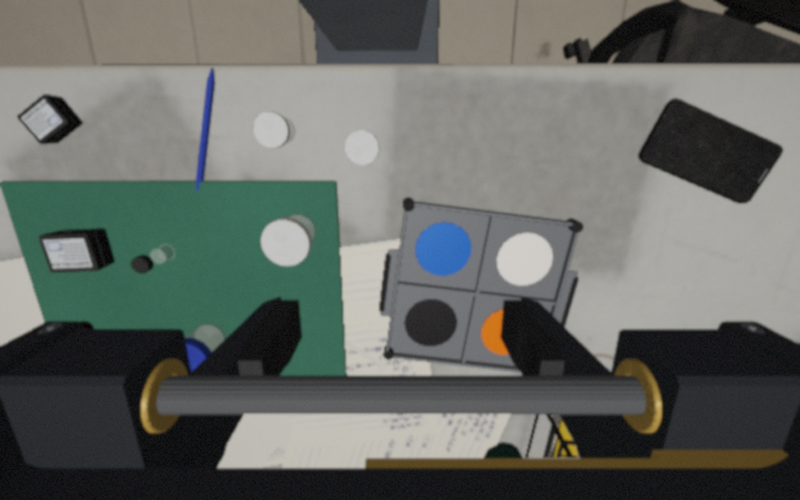

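View pics/cand.png

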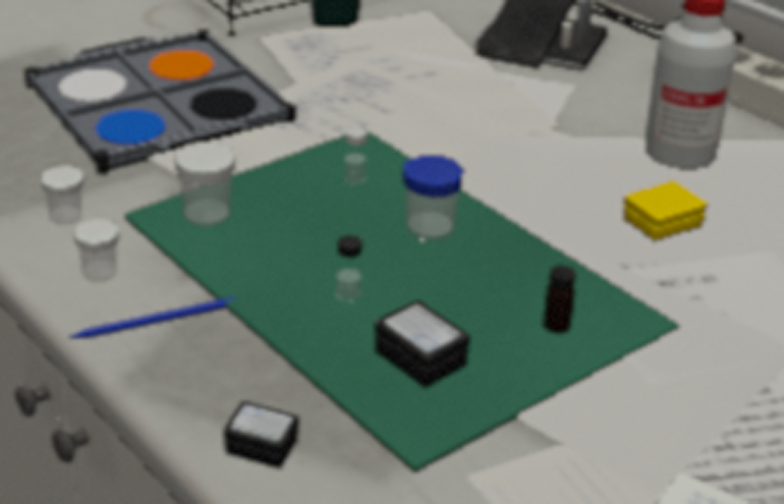

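Confirmed: the case is the big black one on the board at (422,340) of the crop. The small black one at (262,432) and the yellow one at (665,208) are out. The blue-lidded pot is at (432,195), the white-cap clear vial at (355,155), the brown vial at (560,300), and the black-cap look-alike at (350,265). Next I'll measure the pads and lids by colour.

```bash
cat >> h.py <<'E'
from scipy.spatial.transform import Rotation as Ro
def shot(cam):
    s=bot.get_state(); c=bot.read_camera(cam)
    if cam=="wrist":
        T=np.eye(4);T[:3,:3]=Ro.from_euler("xyz",s["tcp_rot"],degrees=True).as_matrix();T[:3,3]=s["tool_pos"]
        c["pose"]=T@np.array(c["T_tool_cam"])
    return c
def blob(c,f,near,z,r=60):
    """centre of the colour blob f(H,S,V) nearest to world xy 'near' at height z"""
    hsv=cv2.cvtColor(c["img"],cv2.COLOR_RGB2HSV).astype(int); m=f(*np.moveaxis(hsv,2,0)).astype(np.uint8)
    n,l,st,ce=cv2.connectedComponentsWithStats(m); best=None
    for i in range(1,n):
        if st[i,4]<15: continue
        k=cv2.findContours((l==i).astype(np.uint8),cv2.RETR_EXTERNAL,cv2.CHAIN_APPROX_NONE)[0][0]
        p=ray(c,*ce[i],z); d=np.hypot(*(p[:2]-near))
        if d<r and (best is None or st[i,4]>best[2]):
            e=np.array([ray(c,*q[0],z)[:2] for q in cv2.convexHull(k)],np.float32)
            best=(np.round(p[:2],1).tolist(),[round(float(x),1) for x in cv2.minAreaRect(e)[1]]+[round(float(cv2.minAreaRect(e)[2]),1)],int(st[i,4]),np.round(ce[i]).tolist())
    return best
blue=lambda H,S,V:(H>100)&(H<130)&(S>120)&(V>50)
orange=lambda H,S,V:(H>5)&(H<22)&(S>150)&(V>100)
white=lambda H,S,V:(S<35)&(V>165)
dark=lambda H,S,V:(V<62)
E
python3 - <<'E'
from h import *
for cam in("top","scene","wrist"):
    c=shot(cam)
    print(cam,"blue",blob(c,blue,(471,117),13),"orange",blob(c,orange,(581,206),13),"\n white",blob(c,white,(482,220),13),"black",blob(c,dark,(571,107),13,30),"\n lid",blob(c,blue,(593,-176),67),"brown",blob(c,dark,(580,-340),58))
E
python3 -m handwheel '[{"claw":100,"dp":[-0.023,-0.032,0],"roll":0},{"claw":100,"dp":[-0.023,-0.032,0],"roll":0},{"claw":100,"dp":[-0.023,-0.032,0],"roll":0},{"claw":100,"dp":[-0.023,-0.032,0],"roll":0},{"claw":100,"dp":[-0.023,-0.032,0],"roll":0},{"claw":100,"dp":[-0.023,-0.032,0],"roll":0},{"claw":100,"dp":[-0.023,-0.032,0],"roll":0},{"claw":100,"dp":[-0.023,-0.032,0],"roll":0}]'
python3 - <<'E'
from h import *
c=shot("wrist");save(c,"w1.png",s=1.25)
print("lid",blob(c,blue,(593,-176),67),"white",blob(c,white,(590,-82),58,40),"brown",blob(c,dark,(580,-340),58))
for n in "blue_pot_mid white_cap_vial_mid brown_vial_mid black_case_mid black_cap_vial_mid".split():
    print(n,[(np.round(d["xyz"]).tolist(),round(d["p"],2)) for d in bot.place_of(n,c)])
E
```

```text
top blue ([480.2, 114.4], [64.2, 47.8, 64.3], 291, [267.0, 231.0]) orange ([583.8, 205.5], [61.2, 63.9, 0.7], 435, [235.0, 193.0]) 
 white ([484.4, 218.2], [62.8, 61.9, 46.1], 440, [230.0, 229.0]) black ([570.8, 106.3], [61.1, 61.0, 0.7], 429, [271.0, 198.0]) 
 lid ([591.6, -181.0], [50.6, 50.0, 63.9], 304, [378.0, 190.0]) brown ([576.6, -334.5], [20.1, 29.9, 27.2], 80, [435.0, 196.0])
scene blue ([468.9, 119.4], [67.6, 65.4, 54.2], 250, [266.0, 195.0]) orange ([581.3, 206.1], [60.6, 63.4, 54.2], 181, [284.0, 173.0]) 
 white ([482.6, 220.1], [62.8, 61.3, 15.3], 182, [253.0, 180.0]) black ([567.1, 105.3], [59.9, 61.9, 54.2], 207, [299.0, 187.0]) 
 lid ([580.9, -187.9], [60.1, 46.5, 49.7], 245, [374.0, 212.0]) brown ([549.9, -363.4], [82.9, 19.5, 40.9], 222, [419.0, 257.0])
wrist blue ([471.9, 119.1], [65.4, 65.3, 45.2], 1471, [354.0, 199.0]) orange ([586.3, 189.2], [65.6, 31.4, 10.7], 509, [395.0, 267.0]) 
 white ([485.0, 218.0], [66.9, 66.6, 21.0], 1488, [419.0, 207.0]) black ([570.7, 106.2], [62.8, 63.8, 49.5], 1130, [344.0, 258.0]) 
 lid ([580.1, -167.8], [26.5, 41.5, 88.9], 327, [156.0, 283.0]) brown None
time_s: 3.6
tool_pos: [600.5, -183.8, 300.8]
tcp_rot: [179.9, 0.0, -179.9]
force: [0.1, 0.4, -0.5]
width: 88.0
lid ([591.8, -181.7], [50.9, 49.5, 0.1], 1284, [323.0, 163.0]) white ([590.7, -80.8], [15.9, 15.5, 4.4], 139, [401.0, 161.0]) brown ([576.7, -332.5], [19.4, 36.3, 17.9], 378, [205.0, 150.0])
blue_pot_mid [([575.0, 111.0, 14.0], 0.68), ([590.0, -180.0, 37.0], 0.57)]
white_cap_vial_mid [([588.0, -83.0, 31.0], 0.66)]
brown_vial_mid [([578.0, -344.0, 36.0], 0.75)]
black_case_mid [([470.0, -306.0, 23.0], 0.82), ([767.0, -288.0, 17.0], 0.61)]
black_cap_vial_mid [([478.0, -218.0, 34.0], 0.52)]
```

View pics/w1.png

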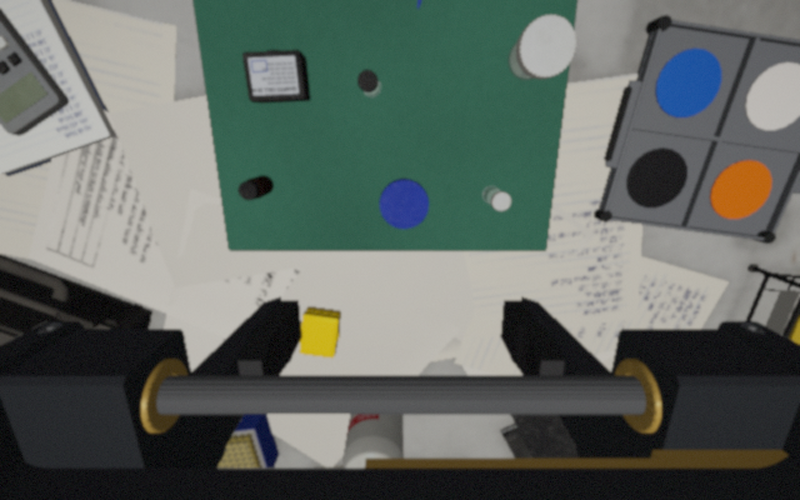

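Wrist picture (800-px): blue lid (404,203), white cap (500,201), brown vial (255,187), case (276,76), black-cap look-alike (369,81). All match the detections. The pads fit a 100 mm grid turned 7.5°: blue (472,119), white (485,218), orange (584,205.5), black (571,106). Now to grasp the blue pot.

```bash
python3 -m handwheel '[{"claw":100,"dp":[0.0044,0.0012,0.038],"roll":0},{"claw":100,"dp":[0.0044,0.0012,0.038],"roll":0},{"claw":100,"dp":[0,0,0.038],"roll":0},{"claw":100,"dp":[0,0,0.038],"roll":0},{"claw":100,"dp":[0,0,0.038],"roll":0},{"claw":100,"dp":[0,0,0.03],"roll":0},{"claw":100,"dp":[0,0,0.02],"roll":0},{"claw":100,"dp":[0,0,0.012],"roll":0}]'
python3 -m handwheel '[{"claw":40,"dp":[0,0,0],"roll":0},{"claw":40,"dp":[0,0,0],"roll":0},{"claw":40,"dp":[0,0,0],"roll":0},{"claw":40,"dp":[0,0,0],"roll":0},{"claw":40,"dp":[0,0,0],"roll":0},{"claw":40,"dp":[0,0,0],"roll":0}]' 20
python3 -m handwheel '[{"claw":40,"dp":[0,0,0],"roll":0},{"claw":40,"dp":[0,0,0],"roll":0},{"claw":40,"dp":[0,0,0],"roll":0},{"claw":40,"dp":[0,0,0],"roll":0}]'
```

```text
time_s: 4.57
tool_pos: [588.8, -179.4, 46.6]
tcp_rot: [179.9, -0.2, -179.9]
force: [-0.7, 0.2, -0.5]
width: 88.1
time_s: 5.07
tool_pos: [591.1, -182.5, 49.8]
tcp_rot: [-180.0, 0.1, 179.9]
force: [0.3, 0.1, 2.2]
width: 50.4
time_s: 5.4
tool_pos: [591.1, -182.5, 49.7]
tcp_rot: [-180.0, 0.1, 179.9]
force: [-0.5, 0.4, 6.4]
width: 50.2
```

```bash
python3 -m handwheel '[{"claw":40,"dp":[0,0,-0.008],"roll":0},{"claw":40,"dp":[0,0,-0.02],"roll":0},{"claw":40,"dp":[0,0,-0.03],"roll":0},{"claw":40,"dp":[0,0,-0.022],"roll":0},{"claw":40,"dp":[0,0,-0.01],"roll":0},{"claw":40,"dp":[0.003,0.008,0],"roll":0},{"claw":40,"dp":[0.006,0.015,0],"roll":0},{"claw":40,"dp":[0.01,0.025,0],"roll":0}]'
python3 -m handwheel '[{"claw":40,"dp":[0.012,0.030,0],"roll":0},{"claw":40,"dp":[0.012,0.030,0],"roll":0},{"claw":40,"dp":[0.012,0.030,0],"roll":0},{"claw":40,"dp":[0.012,0.030,0],"roll":0},{"claw":40,"dp":[0.012,0.030,0],"roll":0},{"claw":40,"dp":[0.012,0.030,0],"roll":0},{"claw":40,"dp":[0.012,0.030,0],"roll":0},{"claw":40,"dp":[0.009,0.0235,0],"roll":0}]'
python3 -m handwheel '[{"claw":40,"dp":[0.005,0.012,0],"roll":0},{"claw":40,"dp":[0.0027,0.008,0],"roll":0},{"claw":40,"dp":[0,0,0],"roll":0},{"claw":40,"dp":[0,0,0],"roll":0},{"claw":40,"dp":[0,0,0],"roll":0}]'
python3 - <<'E'
from h import *
c=shot("wrist");save(c,"w2.png",s=1.25)
for z,n,f,p in((13,"white",white,(485,218)),(13,"black",dark,(571,106))): print(n,blob(c,f,p,z,40))
E
```

```text
time_s: 6.07
tool_pos: [570.7, -136.4, 137.6]
tcp_rot: [-179.9, -0.0, 179.7]
force: [-0.5, -0.4, -1.1]
width: 49.9
time_s: 6.73
tool_pos: [475.9, 101.9, 137.6]
tcp_rot: [180.0, -0.2, -179.9]
force: [-0.7, 0.3, -0.7]
width: 50.1
time_s: 7.15
tool_pos: [471.3, 117.6, 138.4]
tcp_rot: [-179.9, -0.0, 179.8]
force: [0.5, 0.1, 0.0]
width: 50.0
white ([484.2, 218.2], [67.5, 66.6, 9.2], 3896, [429.0, 206.0])
black None
```

View pics/w2.png

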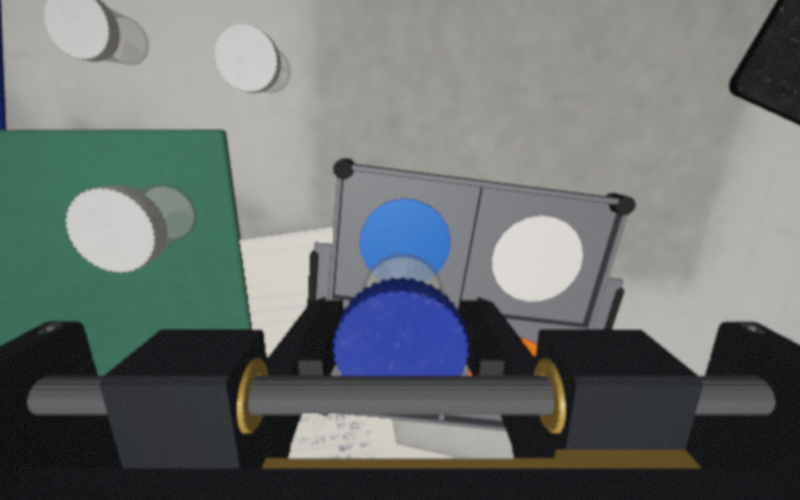

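The pot is held upright at (400,330), and the blue pad at (405,240) lies below it as predicted. Lowering.

```bash
python3 -m handwheel '[{"claw":40,"dp":[0,0.0012,0.012],"roll":0},{"claw":40,"dp":[0,0,0.022],"roll":0},{"claw":40,"dp":[0,0,0.022],"roll":0},{"claw":40,"dp":[0,0,0.014],"roll":0},{"claw":40,"dp":[0,0,0.006],"roll":0},{"claw":40,"dp":[0,0,0.004],"roll":0},{"claw":40,"dp":[0,0,0.002],"roll":0},{"claw":40,"dp":[0,0,0],"roll":0}]'
python3 -m handwheel '[{"claw":40,"dp":[0,0,0.0012],"roll":0},{"claw":40,"dp":[0,0,0],"roll":0},{"claw":40,"dp":[0,0,0],"roll":0}]'
```

```text
time_s: 7.87
tool_pos: [471.5, 120.1, 56.9]
tcp_rot: [180.0, 0.0, 179.9]
force: [-0.4, 0.1, -0.3]
width: 50.1
time_s: 8.12
tool_pos: [471.4, 120.5, 56.0]
tcp_rot: [180.0, 0.1, 179.9]
force: [-0.5, -0.3, -0.3]
width: 50.0
```

```bash
python3 -m handwheel '[{"claw":40,"dp":[0,-0.0012,0.0008],"roll":0},{"claw":40,"dp":[0,0,0],"roll":0},{"claw":40,"dp":[0,0,0],"roll":0}]'
python3 -m handwheel '[{"claw":40,"dp":[0,0,0.0006],"roll":0},{"claw":40,"dp":[0,0,0],"roll":0},{"claw":40,"dp":[0,0,0],"roll":0}]'
```

```text
time_s: 8.37
tool_pos: [471.1, 119.1, 54.8]
tcp_rot: [-180.0, 0.0, 179.9]
force: [-0.1, 0.2, -0.3]
width: 50.1
time_s: 8.62
tool_pos: [471.1, 119.1, 54.7]
tcp_rot: [-180.0, 0.0, 179.9]
force: [0.2, -0.1, 6.7]
width: 50.1
```

```bash
python3 -m handwheel '[{"claw":70,"dp":[0,0,0],"roll":0},{"claw":90,"dp":[0,0,0],"roll":0},{"claw":100,"dp":[0,0,0],"roll":0},{"claw":100,"dp":[0,0,-0.015],"roll":0},{"claw":100,"dp":[0,0,-0.037],"roll":0},{"claw":100,"dp":[0,0,-0.037],"roll":0},{"claw":100,"dp":[0,0,-0.037],"roll":0}]'
python3 -m handwheel '[{"claw":80,"dp":[-0.017,-0.029,0],"roll":0},{"claw":60,"dp":[-0.017,-0.029,0],"roll":0},{"claw":60,"dp":[-0.017,-0.029,0],"roll":0},{"claw":60,"dp":[-0.017,-0.029,0],"roll":0},{"claw":60,"dp":[-0.017,-0.029,0],"roll":0},{"claw":60,"dp":[-0.017,-0.029,0],"roll":0},{"claw":60,"dp":[-0.0176,-0.026,0],"roll":0},{"claw":60,"dp":[0,0,0],"roll":0}]'
python3 -m handwheel '[{"claw":60,"dp":[0,0,0],"roll":0},{"claw":60,"dp":[0,0,0],"roll":0}]'
python3 - <<'E'
from h import *
c=shot("wrist");save(c,"w3.png",s=1.25)
print(blob(c,white,(590,-81),58,40))
c=shot("top"); print(blob(c,white,(590,-81),58,40),blob(c,blue,(472,119),72))
print([np.round(d["xyz"],1) for d in bot.place_of("blue_pot_mid",c)])
E
```

```text
time_s: 9.2
tool_pos: [470.4, 119.0, 181.2]
tcp_rot: [-180.0, -0.1, 179.9]
force: [1.1, 0.6, 0.5]
width: 88.0
time_s: 9.87
tool_pos: [593.0, -89.3, 179.8]
tcp_rot: [-179.7, 0.2, 179.4]
force: [1.0, -0.9, -0.8]
width: 52.9
time_s: 10.03
tool_pos: [589.7, -80.0, 179.7]
tcp_rot: [179.9, -0.1, 180.0]
force: [-0.5, 0.8, 0.7]
width: 52.9
([590.5, -80.5], [18.3, 19.0, 89.9], 346, [321.0, 196.0])
None ([471.9, 111.7], [60.0, 60.2, 0.7], 450, [266.0, 234.0])
[array([469.1, 123.5,  42.9])]
```

View pics/w3.png

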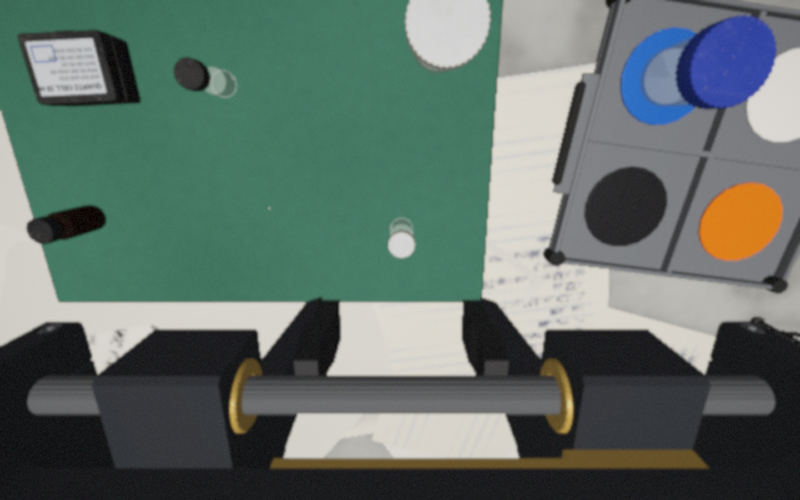

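The pot's foot sits centred in the blue pad (670,75). The white-cap vial (401,240) is right ahead of the fingers, at (590.5,-80.5).

```bash
python3 -m handwheel '[{"claw":60,"dp":[-0.0008,-0.0005,0.03],"roll":0},{"claw":60,"dp":[0,0,0.036],"roll":0},{"claw":60,"dp":[0,0,0.036],"roll":0},{"claw":60,"dp":[0,0,0.028],"roll":0},{"claw":60,"dp":[0,0,0.016],"roll":0},{"claw":60,"dp":[0,0,0.0097],"roll":0},{"claw":60,"dp":[0,0,0],"roll":0},{"claw":60,"dp":[0,0,0],"roll":0}]'
python3 -m handwheel '[{"claw":40,"dp":[0,0,0],"roll":0},{"claw":30,"dp":[0,0,0],"roll":0},{"claw":24,"dp":[0,0,0],"roll":0},{"claw":15,"dp":[0,0,0],"roll":0},{"claw":10,"dp":[0,0,0],"roll":0},{"claw":10,"dp":[0,0,0],"roll":0},{"claw":10,"dp":[0,0,0],"roll":0},{"claw":10,"dp":[0,0,0],"roll":0}]' 12
```

```text
time_s: 10.85
tool_pos: [591.4, -80.7, 24.8]
tcp_rot: [180.0, 0.0, 180.0]
force: [-0.3, 0.4, 0.6]
width: 52.9
time_s: 11.52
tool_pos: [591.5, -81.5, 24.9]
tcp_rot: [-180.0, 0.0, 179.9]
force: [-0.8, -0.4, 5.3]
width: 20.9
```

```bash
python3 -m handwheel '[{"claw":10,"dp":[0,0,-0.008],"roll":0},{"claw":10,"dp":[0,0,-0.02],"roll":0},{"claw":10,"dp":[0,0,-0.034],"roll":0},{"claw":10,"dp":[0,0,-0.022],"roll":0},{"claw":10,"dp":[0,0,-0.01],"roll":0},{"claw":10,"dp":[0.003,0.008,0],"roll":0},{"claw":10,"dp":[0.006,0.015,0],"roll":0},{"claw":10,"dp":[0.009,0.025,0],"roll":0}]'
python3 -m handwheel '[{"claw":10,"dp":[0.0105,0.030,0],"roll":0},{"claw":10,"dp":[0.0105,0.030,0],"roll":0},{"claw":10,"dp":[0.0105,0.030,0],"roll":0},{"claw":10,"dp":[0.0105,0.030,0],"roll":0},{"claw":10,"dp":[0.0105,0.030,0],"roll":0},{"claw":10,"dp":[0.0105,0.030,0],"roll":0},{"claw":10,"dp":[0.0105,0.030,0],"roll":0},{"claw":10,"dp":[0.008,0.022,0],"roll":0}]'
python3 -m handwheel '[{"claw":10,"dp":[0.005,0.012,0],"roll":0},{"claw":10,"dp":[0.0015,0.0078,0],"roll":0},{"claw":10,"dp":[0,0,0],"roll":0},{"claw":10,"dp":[0,0,0],"roll":0},{"claw":10,"dp":[0,0,0],"roll":0}]'
python3 - <<'E'
from h import *
c=shot("wrist");save(c,"w4.png",s=1.25);print(blob(c,white,(485,218),13,20))
E
```

```text
time_s: 12.18
tool_pos: [572.5, -35.6, 117.2]
tcp_rot: [-179.9, -0.1, 179.7]
force: [-0.6, -0.1, -0.5]
width: 21.2
time_s: 12.85
tool_pos: [489.2, 202.0, 116.9]
tcp_rot: [180.0, -0.2, -179.9]
force: [0.4, 0.5, 0.0]
width: 21.5
time_s: 13.27
tool_pos: [485.8, 216.7, 118.0]
tcp_rot: [-179.9, -0.0, 179.8]
force: [-0.2, -0.5, -0.1]
width: 21.2
([483.9, 218.6], [66.8, 66.1, 85.4], 4633, [324.0, 198.0])
```

View pics/w4.png

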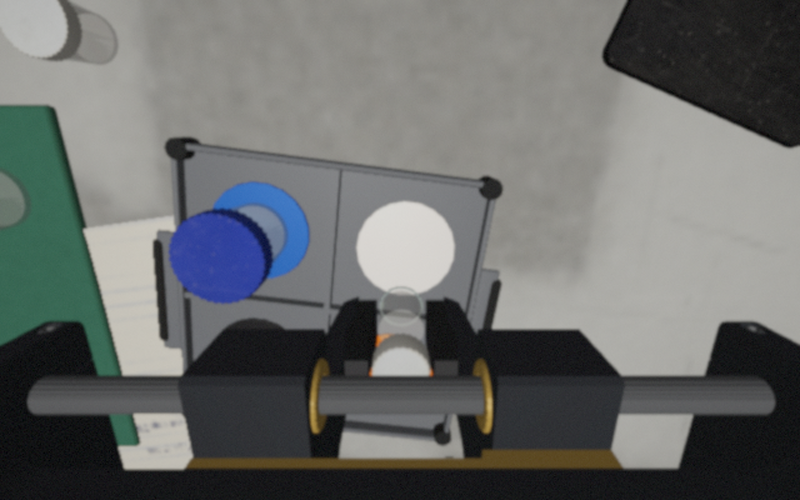

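Vial upright in the fingers at (402,330), white pad at (405,247). Lowering.

```bash
python3 -m handwheel '[{"claw":10,"dp":[0.0005,0.0003,0.012],"roll":0},{"claw":10,"dp":[0,0,0.022],"roll":0},{"claw":10,"dp":[0,0,0.022],"roll":0},{"claw":10,"dp":[0,0,0.016],"roll":0},{"claw":10,"dp":[0,0,0.008],"roll":0},{"claw":10,"dp":[0,0,0.004],"roll":0},{"claw":10,"dp":[0,0,0.003],"roll":0},{"claw":10,"dp":[0,0,0],"roll":0}]'
python3 -m handwheel '[{"claw":10,"dp":[0,0,0],"roll":0},{"claw":10,"dp":[0,0,0.0006],"roll":0},{"claw":10,"dp":[0,0,0],"roll":0},{"claw":10,"dp":[0,0,0],"roll":0}]'
```

```text
time_s: 13.98
tool_pos: [485.5, 218.5, 31.6]
tcp_rot: [180.0, 0.0, 179.9]
force: [-0.2, 0.5, -0.3]
width: 20.9
time_s: 14.32
tool_pos: [485.4, 219.0, 31.3]
tcp_rot: [180.0, 0.0, 179.9]
force: [-0.5, 0.8, 0.1]
width: 21.2
```

```bash
python3 -m handwheel '[{"claw":10,"dp":[0,-0.0006,0.0008],"roll":0},{"claw":10,"dp":[0,0,0],"roll":0},{"claw":10,"dp":[0,0,0],"roll":0}]'
python3 -m handwheel '[{"claw":10,"dp":[0,0,0.0006],"roll":0},{"claw":10,"dp":[0,0,0],"roll":0},{"claw":10,"dp":[0,0,0],"roll":0}]'
```

```text
time_s: 14.57
tool_pos: [485.1, 218.2, 30.1]
tcp_rot: [180.0, 0.0, 179.9]
force: [-0.5, 0.1, -0.8]
width: 20.9
time_s: 14.82
tool_pos: [485.1, 218.1, 29.9]
tcp_rot: [180.0, 0.0, 179.9]
force: [-1.3, -0.1, 5.1]
width: 21.2
```

```bash
python3 -m handwheel '[{"claw":30,"dp":[0,0,0],"roll":0},{"claw":40,"dp":[0,0,0],"roll":0},{"claw":45,"dp":[0,0,0],"roll":0},{"claw":45,"dp":[0,0,-0.015],"roll":0},{"claw":45,"dp":[0,0,-0.03],"roll":0},{"claw":45,"dp":[0,0,-0.035],"roll":0},{"claw":45,"dp":[0,0,-0.035],"roll":0},{"claw":50,"dp":[0,0,-0.035],"roll":0}]'
python3 -m handwheel '[{"claw":60,"dp":[-0.0058,-0.035,0],"roll":0},{"claw":60,"dp":[-0.0058,-0.035,0],"roll":0},{"claw":60,"dp":[-0.0058,-0.035,0],"roll":0},{"claw":60,"dp":[-0.0058,-0.035,0],"roll":0},{"claw":60,"dp":[-0.0058,-0.035,0],"roll":0},{"claw":60,"dp":[-0.0058,-0.035,0],"roll":0},{"claw":60,"dp":[-0.0058,-0.035,0],"roll":0},{"claw":60,"dp":[-0.0058,-0.035,0],"roll":0}]'
python3 -m handwheel '[{"claw":60,"dp":[-0.0058,-0.035,0],"roll":0},{"claw":60,"dp":[-0.0058,-0.035,0],"roll":0},{"claw":60,"dp":[-0.0058,-0.035,0],"roll":0},{"claw":60,"dp":[-0.0058,-0.035,0],"roll":0},{"claw":60,"dp":[-0.0058,-0.035,0],"roll":0},{"claw":60,"dp":[-0.0058,-0.035,0],"roll":0},{"claw":60,"dp":[-0.0058,-0.035,0],"roll":0},{"claw":60,"dp":[-0.0058,-0.03,0],"roll":0}]'
python3 -m handwheel '[{"claw":60,"dp":[0,0,0],"roll":0},{"claw":60,"dp":[0,0,0],"roll":0},{"claw":60,"dp":[0,0,0],"roll":0}]'
python3 - <<'E'
from h import *
c=shot("wrist");save(c,"w5.png",s=1.25)
print(blob(c,dark,(578,-340),58,40))
m=bot.cut_out("brown_vial_mid",c)[0]["pixels"];ys,xs=np.nonzero(m);print(xs.min(),xs.max(),ys.min(),ys.max())
print([(np.round(d["xyz"],1),d["p"]) for d in bot.place_of("brown_vial_mid",c)],proj(c,(578,-340,58)),proj(c,(578,-340,8)))
E
```

```text
time_s: 15.48
tool_pos: [484.6, 217.9, 180.7]
tcp_rot: [-180.0, -0.0, 179.9]
force: [0.4, -1.0, -1.4]
width: 43.6
time_s: 16.15
tool_pos: [531.0, -63.7, 179.3]
tcp_rot: [180.0, -0.0, 179.9]
force: [0.6, 0.4, -0.4]
width: 52.7
time_s: 16.82
tool_pos: [576.4, -340.1, 179.0]
tcp_rot: [-180.0, -0.1, 179.8]
force: [0.6, 0.1, -0.0]
width: 52.8
time_s: 17.07
tool_pos: [577.0, -335.5, 178.9]
tcp_rot: [179.9, -0.0, 180.0]
force: [-0.1, 0.6, 0.1]
width: 53.0
([573.7, -341.4], [19.0, 29.1, 89.9], 553, [315.0, 191.0])
304 325 176 207
[(array([ 576.9, -340.2,   36. ]), 0.95)] [np.float64(316.39382081924816), np.float64(196.01829722431188)] [np.float64(316.95896279250854), np.float64(182.65903529292353)]
```

View pics/w5.png

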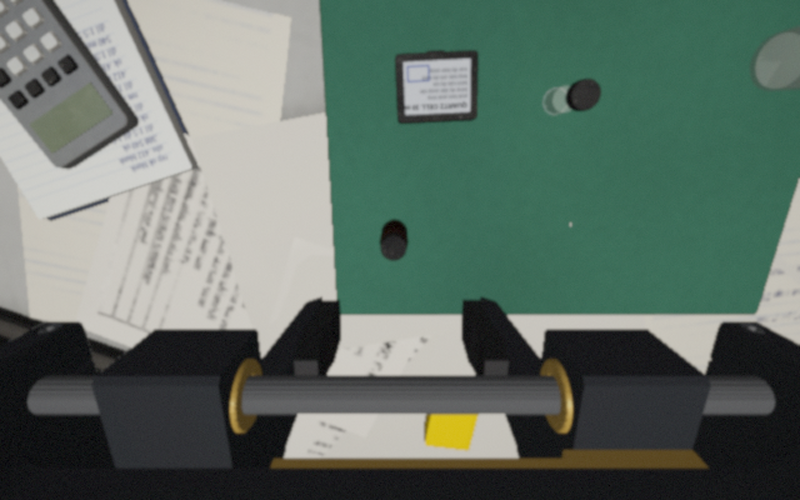

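Brown vial at (394,240), cap circle centre at about (394,244), which gives (578,-341). Black-cap look-alike at (580,95), case at (437,86).

```bash
python3 -m handwheel '[{"claw":60,"dp":[-0.001,-0.0048,0.03],"roll":0},{"claw":60,"dp":[0,0,0.036],"roll":0},{"claw":60,"dp":[0,0,0.036],"roll":0},{"claw":60,"dp":[0,0,0.028],"roll":0},{"claw":60,"dp":[0,0,0.014],"roll":0},{"claw":60,"dp":[0,0,0.0104],"roll":0},{"claw":60,"dp":[0,0,0],"roll":0},{"claw":60,"dp":[0,0,0],"roll":0}]'
python3 -m handwheel '[{"claw":40,"dp":[0,0,0],"roll":0},{"claw":30,"dp":[0,0,0],"roll":0},{"claw":24,"dp":[0,0,0],"roll":0},{"claw":15,"dp":[0,0,0],"roll":0},{"claw":10,"dp":[0,0,0],"roll":0},{"claw":10,"dp":[0,0,0],"roll":0},{"claw":10,"dp":[0,0,0],"roll":0},{"claw":10,"dp":[0,0,0],"roll":0}]' 12
```

```text
time_s: 17.88
tool_pos: [579.1, -341.6, 26.0]
tcp_rot: [-180.0, 0.1, 180.0]
force: [-0.0, 0.1, -0.1]
width: 52.6
time_s: 18.55
tool_pos: [578.5, -341.9, 25.6]
tcp_rot: [-180.0, 0.0, 179.9]
force: [-0.6, -0.2, 4.4]
width: 21.2
```

```bash
python3 -m handwheel '[{"claw":10,"dp":[0,0,-0.008],"roll":0},{"claw":10,"dp":[0,0,-0.02],"roll":0},{"claw":10,"dp":[0,0,-0.034],"roll":0},{"claw":10,"dp":[0,0,-0.022],"roll":0},{"claw":10,"dp":[0,0,-0.01],"roll":0},{"claw":10,"dp":[-0.001,0.01,0],"roll":0},{"claw":10,"dp":[-0.001,0.02,0],"roll":0},{"claw":10,"dp":[-0.001,0.03,0],"roll":0}]'
python3 -m handwheel '[{"claw":10,"dp":[-0.001,0.035,0],"roll":0},{"claw":10,"dp":[-0.001,0.035,0],"roll":0},{"claw":10,"dp":[-0.001,0.035,0],"roll":0},{"claw":10,"dp":[0,0.035,0],"roll":0},{"claw":10,"dp":[0,0.035,0],"roll":0},{"claw":10,"dp":[0,0.035,0],"roll":0},{"claw":10,"dp":[0,0.035,0],"roll":0},{"claw":10,"dp":[0,0.035,0],"roll":0}]'
python3 -m handwheel '[{"claw":10,"dp":[0,0.035,0],"roll":0},{"claw":10,"dp":[0,0.035,0],"roll":0},{"claw":10,"dp":[0,0.035,0],"roll":0},{"claw":10,"dp":[0,0.035,0],"roll":0},{"claw":10,"dp":[0,0.035,0],"roll":0},{"claw":10,"dp":[0,0.02,0],"roll":0},{"claw":10,"dp":[0,0.0122,0],"roll":0},{"claw":10,"dp":[0,0,0],"roll":0}]'
python3 -m handwheel '[{"claw":10,"dp":[0,0,0],"roll":0},{"claw":10,"dp":[0,0,0],"roll":0},{"claw":10,"dp":[0,0,0],"roll":0}]'
python3 - <<'E'
from h import *
c=shot("wrist");save(c,"w6.png",s=1.25);print(blob(c,orange,(584,205),13,20))
E
```

```text
time_s: 19.22
tool_pos: [579.5, -283.6, 117.5]
tcp_rot: [-179.9, -0.1, 179.7]
force: [0.4, 0.2, -0.3]
width: 21.1
time_s: 19.88
tool_pos: [582.7, 0.7, 117.3]
tcp_rot: [180.0, -0.2, 180.0]
force: [0.1, 0.1, -0.2]
width: 21.2
time_s: 20.55
tool_pos: [582.9, 209.6, 117.6]
tcp_rot: [179.9, -0.1, -179.8]
force: [0.1, 0.7, -0.7]
width: 20.6
time_s: 20.8
tool_pos: [585.1, 202.4, 118.7]
tcp_rot: [-179.9, -0.0, 179.7]
force: [0.5, 0.8, -0.4]
width: 21.0
([583.1, 205.8], [65.5, 65.7, 45.1], 4456, [326.0, 198.0])
```

View pics/w6.png

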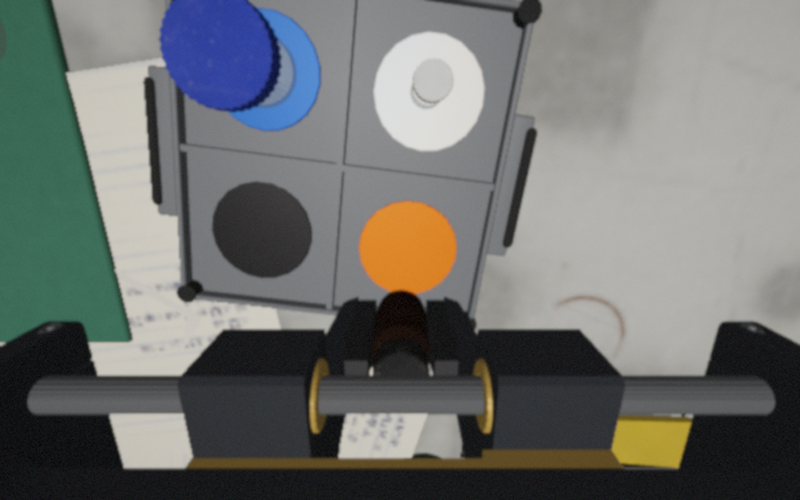

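White-cap vial stands centred on its pad (432,85). Brown vial held over the orange pad (408,247). Quick clearance check against the wire basket before lowering.

```bash
python3 - <<'E'
from h import *
c=shot("top")
for z in(0,60,120,180): print(z,np.round(ray(c,272/1.25,193/1.25,z)[:2]),np.round(ray(c,300/1.25,158/1.25,z)[:2]))
E
python3 -m handwheel '[{"claw":10,"dp":[0,0,0],"roll":0},{"claw":10,"dp":[0,0,0.002],"roll":0},{"claw":10,"dp":[0,0,0.002],"roll":0}]'
```

```text
0 [693. 261.] [774. 200.]
60 [682. 246.] [759. 188.]
120 [671. 231.] [743. 176.]
180 [659. 217.] [728. 165.]
time_s: 21.15
tool_pos: [585.1, 205.1, 115.0]
tcp_rot: [180.0, 0.0, 179.9]
force: [0.2, -0.4, -1.1]
width: 21.2
```

```bash
python3 -m handwheel '[{"claw":10,"dp":[0.0009,0,0.012],"roll":0},{"claw":10,"dp":[0,0,0.022],"roll":0},{"claw":10,"dp":[0,0,0.02],"roll":0},{"claw":10,"dp":[0,0,0.015],"roll":0},{"claw":10,"dp":[0,0,0.008],"roll":0},{"claw":10,"dp":[0,0,0.004],"roll":0},{"claw":10,"dp":[0,0,0.002],"roll":0},{"claw":10,"dp":[0,0,0],"roll":0}]'
python3 -m handwheel '[{"claw":10,"dp":[0,0,0],"roll":0},{"claw":10,"dp":[0,0,0.0006],"roll":0},{"claw":10,"dp":[0,0,0],"roll":0},{"claw":10,"dp":[0,0,0],"roll":0}]'
```

```text
time_s: 21.82
tool_pos: [584.1, 205.6, 32.0]
tcp_rot: [180.0, 0.0, 179.9]
force: [-0.5, -0.2, -0.4]
width: 21.5
time_s: 22.15
tool_pos: [584.3, 205.6, 32.0]
tcp_rot: [180.0, 0.0, 179.9]
force: [0.0, 0.1, -0.0]
width: 21.4
```

```bash
python3 -m handwheel '[{"claw":10,"dp":[0,0,0.0009],"roll":0},{"claw":10,"dp":[0,0,0],"roll":0},{"claw":10,"dp":[0,0,0],"roll":0}]'
python3 -m handwheel '[{"claw":10,"dp":[0,0,0.0006],"roll":0},{"claw":10,"dp":[0,0,0],"roll":0},{"claw":10,"dp":[0,0,0],"roll":0}]'
```

```text
time_s: 22.4
tool_pos: [584.0, 205.5, 30.6]
tcp_rot: [180.0, 0.0, 179.9]
force: [-0.4, -0.4, 0.5]
width: 21.0
time_s: 22.65
tool_pos: [584.1, 205.5, 30.5]
tcp_rot: [180.0, 0.0, 179.9]
force: [-1.0, -0.6, 4.7]
width: 21.1
```

```bash
python3 -m handwheel '[{"claw":30,"dp":[0,0,0],"roll":0},{"claw":40,"dp":[0,0,0],"roll":0},{"claw":45,"dp":[0,0,0],"roll":0},{"claw":45,"dp":[0,0,-0.015],"roll":0},{"claw":45,"dp":[0,0,-0.035],"roll":0},{"claw":45,"dp":[0,0,-0.04],"roll":0},{"claw":45,"dp":[0,0,-0.04],"roll":0},{"claw":50,"dp":[0,0,-0.04],"roll":0}]'
python3 -m handwheel '[{"claw":100,"dp":[0.0069,-0.0342,0],"roll":0},{"claw":100,"dp":[0.0069,-0.0342,0],"roll":0},{"claw":100,"dp":[0.0069,-0.0342,0],"roll":0},{"claw":100,"dp":[0.0069,-0.0342,0],"roll":0},{"claw":100,"dp":[0.0069,-0.0342,0],"roll":0},{"claw":100,"dp":[0.0069,-0.0342,0],"roll":0},{"claw":100,"dp":[0.0069,-0.0342,0],"roll":0},{"claw":100,"dp":[0.0069,-0.0342,0],"roll":0}]'
python3 -m handwheel '[{"claw":100,"dp":[0.0069,-0.0342,0],"roll":0},{"claw":100,"dp":[0.0069,-0.0342,0],"roll":0},{"claw":100,"dp":[0.0069,-0.0342,0],"roll":0},{"claw":100,"dp":[0.0069,-0.0342,0],"roll":0},{"claw":100,"dp":[0.0069,-0.0342,0],"roll":0},{"claw":100,"dp":[0.0069,-0.0342,0],"roll":0},{"claw":100,"dp":[0.0069,-0.0342,0],"roll":0},{"claw":100,"dp":[0,0,0],"roll":0}]'
python3 -m handwheel '[{"claw":100,"dp":[0,0,0],"roll":0},{"claw":100,"dp":[0,0,0],"roll":0},{"claw":100,"dp":[0,0,0],"roll":0},{"claw":100,"dp":[0,0,0],"roll":0}]'
cat >> h.py <<'E'
def case(c,near,z):
    m=(c["img"].astype(int)[:,:,1]-c["img"].astype(int)[:,:,0]<25)&True
    u,v=proj(c,(*near,z)); m=m.astype(np.uint8)
    m=cv2.morphologyEx(m,cv2.MORPH_OPEN,np.ones((3,3)))
    n,l,st,ce=cv2.connectedComponentsWithStats(m); i=l[int(v),int(u)]
    k=cv2.findContours((l==i).astype(np.uint8),cv2.RETR_EXTERNAL,cv2.CHAIN_APPROX_NONE)[0][0]
    e=np.array([ray(c,*q[0],z)[:2] for q in k],np.float32)
    w=blob(c,white,near,z,40)
    return cv2.minAreaRect(e),w
E
python3 - <<'E'
from h import *
s=bot.get_state();print(s["q"])
c=shot("wrist");save(c,"w7.png",s=1.25)
print(case(c,(468,-308),36)); print(case(shot("top"),(468,-308),36))
E
```

```text
time_s: 23.32
tool_pos: [583.6, 205.2, 202.7]
tcp_rot: [180.0, 0.0, 179.9]
force: [0.4, 0.2, 0.8]
width: 43.2
time_s: 23.98
tool_pos: [527.9, -69.7, 200.9]
tcp_rot: [-180.0, 0.1, 179.9]
force: [0.3, -0.0, -0.1]
width: 88.3
time_s: 24.65
tool_pos: [476.2, -317.1, 200.8]
tcp_rot: [-179.6, -0.1, 179.2]
force: [-0.1, -0.2, -0.2]
width: 87.8
time_s: 24.98
tool_pos: [480.6, -305.5, 200.2]
tcp_rot: [179.9, 0.0, -179.9]
force: [0.0, 0.4, 0.4]
width: 88.0
[ 33.49993062  38.75477294  -9.54089829 102.28801912   9.25565913
  39.71501028 108.98757385]
(((467.6293640136719, -311.2071533203125), (47.50135803222656, 56.11530303955078), 2.372764825820923), ([468.5, -311.1], [33.3, 45.4, 2.7], 1314, [316.0, 172.0]))
(((581.3773193359375, -24.0084228515625), (1089.3663330078125, 1787.1898193359375), 0.6091711521148682), None)
```

View pics/w7.png

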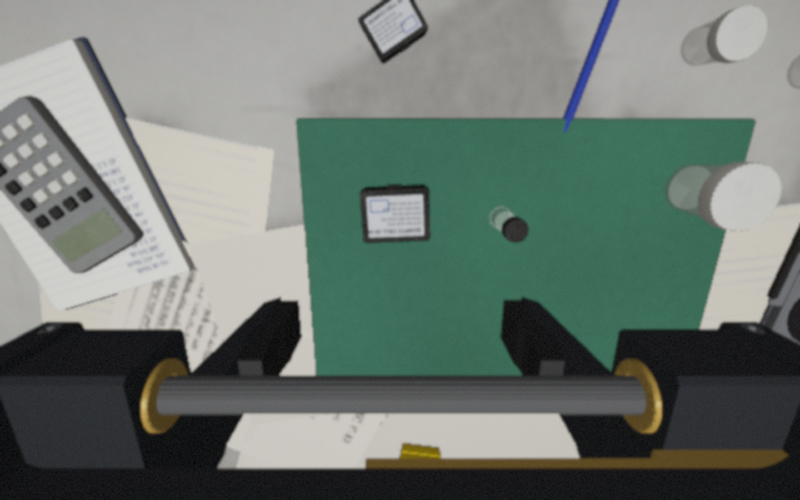

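Case on the board at (395,213): centre (468.3,-311.2), turned about +2.4°. The small look-alike case is at (392,25), off the board. Next is a turn of 87.5° so the fingers close across its 46 mm.

```bash
python3 -m handwheel '[{"claw":100,"dp":[0.012,-0.004,0],"roll":0},{"claw":100,"dp":[0,0,0],"roll":6},{"claw":100,"dp":[0,0,0],"roll":7},{"claw":100,"dp":[0,0,0],"roll":7},{"claw":100,"dp":[0,0,0],"roll":7},{"claw":100,"dp":[0,0,0],"roll":7},{"claw":100,"dp":[0,0,0],"roll":7},{"claw":100,"dp":[0,0,0],"roll":7}]'
python3 -m handwheel '[{"claw":100,"dp":[0,0,0],"roll":7},{"claw":100,"dp":[0,0,0],"roll":7},{"claw":100,"dp":[0,0,0],"roll":7},{"claw":100,"dp":[0,0,0],"roll":7},{"claw":100,"dp":[0,0,0],"roll":7},{"claw":100,"dp":[0,0,0],"roll":4.5},{"claw":100,"dp":[0,0,0],"roll":0},{"claw":100,"dp":[0,0,0],"roll":0}]'
python3 -m handwheel '[{"claw":100,"dp":[0,0,0],"roll":0},{"claw":100,"dp":[0,0,0],"roll":0}]'
python3 - <<'E'
from h import *
s=bot.get_state();print(s["q"])
c=shot("wrist");save(c,"w8.png",s=1.25)
print(case(c,(468,-311),36))
E
```

```text
time_s: 25.75
tool_pos: [466.8, -311.5, 199.9]
tcp_rot: [-180.0, -0.0, 131.6]
force: [0.2, 0.0, 0.6]
width: 87.9
time_s: 26.42
tool_pos: [467.1, -311.3, 199.9]
tcp_rot: [-180.0, -0.0, 92.6]
force: [0.5, -0.6, 0.3]
width: 88.1
time_s: 26.58
tool_pos: [467.5, -311.4, 199.9]
tcp_rot: [-180.0, -0.0, 92.5]
force: [-0.4, -0.7, 0.3]
width: 87.8
[ 19.48620982  39.29485974  16.12963987 104.43702387 -16.41804658
  38.55954756  47.57534769]
(((468.7511291503906, -309.0413818359375), (45.58334732055664, 58.95671463012695), 2.417274236679077), ([468.7, -310.4], [33.0, 44.1, 2.4], 1259, [321.0, 183.0]))
```

View pics/w8.png

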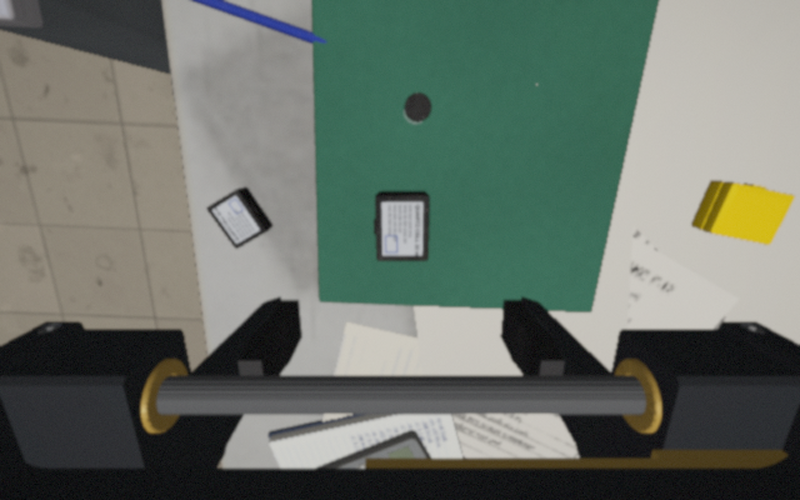

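The case at (403,227) is square to the fingers, centred at (468.5,-310.4). Lowering and grasping.

```bash
python3 -m handwheel '[{"claw":100,"dp":[0.001,0.001,0.03],"roll":0},{"claw":100,"dp":[0,0,0.038],"roll":0},{"claw":100,"dp":[0,0,0.038],"roll":0},{"claw":100,"dp":[0,0,0.034],"roll":0},{"claw":100,"dp":[0,0,0.022],"roll":0},{"claw":100,"dp":[0,0,0.012],"roll":0},{"claw":100,"dp":[0,0,0.004],"roll":0},{"claw":100,"dp":[0,0,0],"roll":0}]'
python3 -m handwheel '[{"claw":85,"dp":[0,0,0.0014],"roll":0},{"claw":70,"dp":[0,0,0],"roll":0},{"claw":60,"dp":[0,0,0],"roll":0},{"claw":50,"dp":[0,0,0],"roll":0},{"claw":40,"dp":[0,0,0],"roll":0},{"claw":40,"dp":[0,0,0],"roll":0},{"claw":40,"dp":[0,0,0],"roll":0},{"claw":40,"dp":[0,0,0],"roll":0}]' 20
```

```text
time_s: 27.3
tool_pos: [468.7, -310.5, 21.6]
tcp_rot: [-180.0, -0.0, 92.4]
force: [-1.1, 0.4, 0.9]
width: 88.0
time_s: 27.97
tool_pos: [468.9, -310.4, 20.8]
tcp_rot: [180.0, 0.0, 92.4]
force: [0.1, 1.7, 3.1]
width: 45.3
```

```bash
python3 -m handwheel '[{"claw":40,"dp":[0,0,-0.008],"roll":0},{"claw":40,"dp":[0,0,-0.02],"roll":0},{"claw":40,"dp":[0,0,-0.036],"roll":0},{"claw":40,"dp":[0,0,-0.03],"roll":0},{"claw":40,"dp":[0,0,-0.016],"roll":0},{"claw":40,"dp":[0.009,0.0026,0],"roll":0},{"claw":40,"dp":[0.02,0.0058,0],"roll":0},{"claw":40,"dp":[0.036,0.0104,0],"roll":0}]'
python3 -m handwheel '[{"claw":40,"dp":[0.036,0.0104,0],"roll":0},{"claw":40,"dp":[0.036,0.0104,0],"roll":0},{"claw":40,"dp":[0.036,0.0104,0],"roll":0},{"claw":40,"dp":[0.036,0.0104,0],"roll":0},{"claw":40,"dp":[0.036,0.0104,0],"roll":0},{"claw":40,"dp":[0.036,0.0104,0],"roll":0},{"claw":40,"dp":[0.036,0.0104,0],"roll":0},{"claw":40,"dp":[0.036,0.0104,0],"roll":0}]'
python3 -m handwheel '[{"claw":40,"dp":[0.036,0.0107,0],"roll":0},{"claw":40,"dp":[0.016,0.0046,0],"roll":0},{"claw":40,"dp":[0.0068,0.002,0],"roll":0},{"claw":40,"dp":[0,0,0],"roll":5},{"claw":40,"dp":[0,0,0],"roll":4.9},{"claw":40,"dp":[0,0,0],"roll":0},{"claw":40,"dp":[0,0,0],"roll":0},{"claw":40,"dp":[0,0,0],"roll":0}]'
python3 -m handwheel '[{"claw":40,"dp":[0,0,0],"roll":0},{"claw":40,"dp":[0,0,0],"roll":0},{"claw":40,"dp":[0,0,0],"roll":0}]'
python3 - <<'E'
from h import *
c=shot("wrist");save(c,"w9.png",s=1.25);print(blob(c,dark,(571,106),13,25),proj(c,(571,106,13)),blob(c,orange,(584,205),13,20),blob(c,blue,(472,119),72,40))
E
```

```text
time_s: 28.63
tool_pos: [483.6, -247.8, 130.6]
tcp_rot: [180.0, 0.2, 92.0]
force: [1.2, -0.4, -0.4]
width: 44.9
time_s: 29.3
tool_pos: [554.7, 49.4, 129.4]
tcp_rot: [-179.9, -0.0, 92.5]
force: [-0.1, -0.9, -1.2]
width: 44.8
time_s: 29.97
tool_pos: [570.0, 105.1, 130.2]
tcp_rot: [-179.9, 0.0, 82.6]
force: [-0.1, -0.1, -1.0]
width: 45.6
time_s: 30.22
tool_pos: [570.5, 105.9, 130.5]
tcp_rot: [-180.0, -0.0, 82.5]
force: [0.0, 0.1, 0.3]
width: 45.1
None [np.float64(319.8336563839296), np.float64(196.11690313894664)] ([584.9, 206.9], [65.4, 65.6, 82.5], 5027, [320.0, 73.0]) ([485.5, 127.7], [79.8, 50.7, 29.4], 5891, [194.0, 206.0])
```

View pics/w9.png

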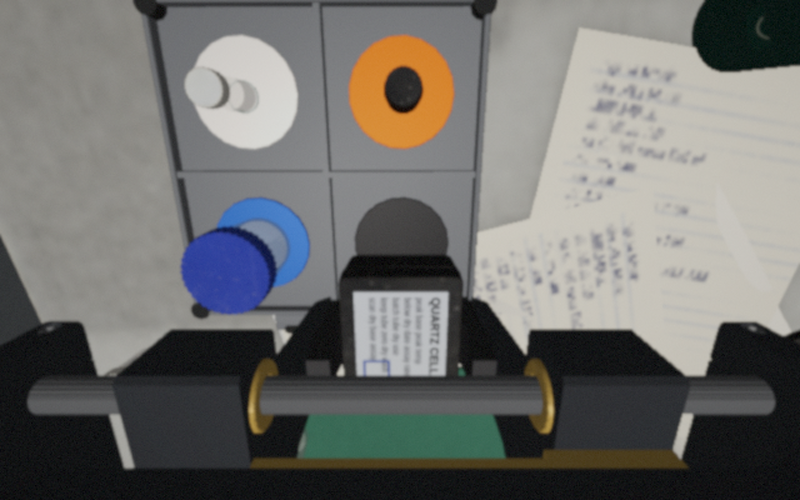

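The case is held level and square over the black pad (401,240). The other three stand centred on their pads. Lowering.

```bash
python3 -m handwheel '[{"claw":40,"dp":[0,0.0003,0.012],"roll":0},{"claw":40,"dp":[0,0,0.025],"roll":0},{"claw":40,"dp":[0,0,0.025],"roll":0},{"claw":40,"dp":[0,0,0.02],"roll":0},{"claw":40,"dp":[0,0,0.011],"roll":0},{"claw":40,"dp":[0,0,0.006],"roll":0},{"claw":40,"dp":[0,0,0.003],"roll":0},{"claw":40,"dp":[0,0,0],"roll":0}]'
python3 -m handwheel '[{"claw":40,"dp":[0,0,0],"roll":0},{"claw":40,"dp":[0,0,0.0008],"roll":0},{"claw":40,"dp":[0,0,0],"roll":0},{"claw":40,"dp":[0,0,0],"roll":0}]'
```

```text
time_s: 30.93
tool_pos: [571.0, 105.9, 28.4]
tcp_rot: [180.0, 0.0, 82.5]
force: [0.8, 0.2, -1.0]
width: 45.4
time_s: 31.27
tool_pos: [571.2, 106.3, 28.3]
tcp_rot: [179.9, -0.0, 82.5]
force: [-1.1, 0.1, -1.5]
width: 45.4
```

```bash
python3 -m handwheel '[{"claw":40,"dp":[0,0,0.0012],"roll":0},{"claw":40,"dp":[0,0,0],"roll":0},{"claw":40,"dp":[0,0,0],"roll":0}]'
python3 -m handwheel '[{"claw":40,"dp":[0,0,0.0007],"roll":0},{"claw":40,"dp":[0,0,0],"roll":0},{"claw":40,"dp":[0,0,0],"roll":0}]'
```

```text
time_s: 31.52
tool_pos: [570.8, 106.2, 26.5]
tcp_rot: [-180.0, -0.0, 82.5]
force: [0.2, -0.6, -0.7]
width: 45.2
time_s: 31.77
tool_pos: [570.9, 106.1, 25.8]
tcp_rot: [180.0, -0.0, 82.5]
force: [0.3, -0.2, -0.5]
width: 45.1
```

```bash
python3 -m handwheel '[{"claw":40,"dp":[0,0,0.0005],"roll":0},{"claw":40,"dp":[0,0,0],"roll":0},{"claw":40,"dp":[0,0,0],"roll":0}]'
```

```text
time_s: 32.02
tool_pos: [570.9, 106.1, 25.8]
tcp_rot: [180.0, -0.0, 82.5]
force: [-1.3, -0.1, 6.0]
width: 45.5
```

```bash
python3 -m handwheel '[{"claw":56,"dp":[0,0,0],"roll":0},{"claw":59,"dp":[0,0,0],"roll":0},{"claw":59,"dp":[0,0,-0.006],"roll":0},{"claw":59,"dp":[0,0,-0.012],"roll":0},{"claw":59,"dp":[0,0,-0.025],"roll":0},{"claw":80,"dp":[0,0,-0.04],"roll":0},{"claw":90,"dp":[0,0,-0.04],"roll":0},{"claw":90,"dp":[0,0,-0.04],"roll":0}]'
python3 -m handwheel '[{"claw":90,"dp":[0,0,-0.04],"roll":0},{"claw":90,"dp":[-0.02,0,-0.02],"roll":0},{"claw":90,"dp":[-0.02,0,-0.02],"roll":0},{"claw":90,"dp":[0,0,0],"roll":0},{"claw":90,"dp":[0,0,0],"roll":0},{"claw":90,"dp":[0,0,0],"roll":0}]'
python3 - <<'E'
from h import *
c=shot("wrist");save(c,"w10.png",s=1.25)
print(blob(c,blue,(472,119),72,40),blob(c,white,(570,106),41,30),blob(c,dark,(571,106),41,30))
for n in "blue_pot_mid white_cap_vial_mid brown_vial_mid black_case_mid white_pot_mid black_cap_vial_mid".split():
    print(n,[(np.round(d["xyz"]).tolist(),round(d["p"],2)) for d in bot.place_of(n,c)])
c=shot("scene");save(c,"s1.png",(200,140,480,320),2.8)
for n in "blue_pot_mid white_cap_vial_mid brown_vial_mid black_case_mid white_pot_mid black_cap_vial_mid".split():
    print(n,[(np.round(d["xyz"]).tolist(),round(d["p"],2)) for d in bot.place_of(n,c)])
E
```

```text
time_s: 32.68
tool_pos: [570.4, 105.9, 190.8]
tcp_rot: [-180.0, 0.0, 82.5]
force: [1.0, 0.4, -0.6]
width: 69.7
time_s: 33.18
tool_pos: [565.1, 67.5, 268.0]
tcp_rot: [-179.9, -0.1, 82.6]
force: [-0.7, 0.5, 0.1]
width: 79.5
([483.1, 122.5], [67.7, 55.8, 17.2], 2407, [240.0, 138.0]) ([568.3, 101.3], [43.2, 26.5, 83.0], 444, [319.0, 144.0]) ([575.5, 112.3], [58.2, 54.4, 82.5], 577, [323.0, 134.0])
blue_pot_mid [([470.0, 123.0, 42.0], 0.66)]
white_cap_vial_mid [([482.0, 216.0, 35.0], 0.6)]
brown_vial_mid [([582.0, 204.0, 40.0], 0.75)]
black_case_mid [([573.0, 107.0, 32.0], 0.72)]
white_pot_mid [([339.0, -65.0, 26.0], 0.91), ([448.0, -48.0, 42.0], 0.6), ([348.0, 29.0, 18.0], 0.57)]
black_cap_vial_mid [([476.0, -216.0, 38.0], 0.76)]
blue_pot_mid [([476.0, 124.0, 42.0], 0.55), ([477.0, -209.0, 35.0], 0.39)]
white_cap_vial_mid [([480.0, 218.0, 38.0], 0.53)]
brown_vial_mid [([584.0, 209.0, 31.0], 0.46)]
black_case_mid [([767.0, -284.0, 14.0], 0.66), ([567.0, 105.0, 26.0], 0.55)]
white_pot_mid [([351.0, 27.0, 18.0], 0.82), ([448.0, -50.0, 38.0], 0.63), ([338.0, -64.0, 23.0], 0.5), ([472.0, 119.0, 14.0], 0.37)]
black_cap_vial_mid [([479.0, -210.0, 35.0], 0.7)]
```

View pics/w10.png

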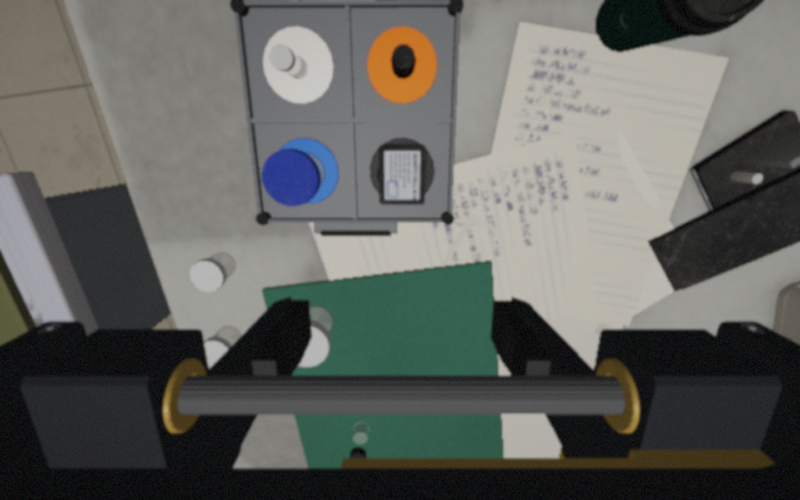

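View pics/s1.png

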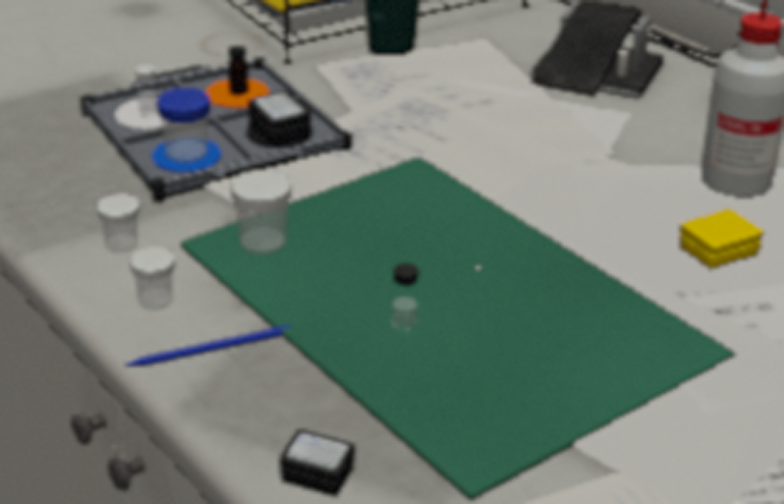

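Both pictures show the four items upright and centred on their pads. The white pot (263,210) and the black-cap vial (404,295) stand where they were. Handing in.

```bash
python3 -c "
from bench import bot; print(bot.job_done())"
```

```text
the job is handed in; nothing more can be done
None
```

I packed the caddy in the order you listed: blue-lidded pot on blue, white-cap vial on white, brown vial on orange, and the black case, label up and square to its bay, on black. The job took about 33 s of robot time and nothing was tipped over.

**Placing:** I lowered each item until I felt light contact (about 5–7 N) before letting go. At release, the gripper position put every item within about 1 mm of my measured pad centre.

**Final check:** The last wrist and scene pictures show all four upright and centred. The white-lidded pot and the black-cap vial are still standing where they were, and the gripper was clear of everything.

**Readings that disagreed:**
- **Positions:** the networks' final positions differ from the pad centres by up to about 6 mm, most for the pot in the scene view (about 476, 124 against 472, 119). They are rated at about 4 mm, and the pictures show the pot's foot centred on its pad.
- **Colour check:** my colour-based check of the pot and case after placing was not usable, because other blue and dark areas merged into the shapes it measured.
- **Wrong objects:** the networks also gave a few false hits, such as the yellow case for the black one. I settled those by eye in the pictures.

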